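Find the stiff key and lock it out

ROBOT

A 7-joint arm with a two-finger parallel gripper is mounted at the origin on the work surface. World frame = base frame: x ahead of the robot, y to its left, z up, the work surface at z = 0. Lengths are in m, angles in rad, forces in N, time in s.
With the tool pointing down it reaches from about 0.4 to 0.85 m from the base axis. Payload 4.5 kg.
Tool frame: the origin (TCP) lies midway between the tips of the shut fingers; the grasp point (between the pads) lies 19 mm behind it; z points along the fingers, y is the direction in which the jaws open and shut (so a half turn about z gives the same grasp; the last joint's range is limited). The gripper opens to 88 mm and grips with 3 to 60 N. Pads are 18 mm wide; open, the fingers measure 123 mm over their backs; the gripper's body (75 mm by 187 mm) begins 45 mm behind the grasp point.
Start: joints at [0.034, 0.689, -0.195, 1.565, 0.157, 0.902, -0.215], TCP at [0.625, 0, 0.239] pointing down, gripper open.
Joint ranges: [-3.01, 3.01], [-0.46, 2.08], [-1.47, 1.51], [0.13, 2.56], [-1, 4.14], [0.04, 2.09], [-2.66, 2.66]. Speed limits (rad/s): [2.57, 2.57, 3.14, 3.14, 3.14, 3.14, 3.14].

INTERFACE

Orientations are given as a unit quaternion [x, y, z, w].
In Python, from plant import get_state, snapshot, finish_job, regions_of gives the robot as it stands.
- The arm moves only by the tool send_rows, never from a script. Its argument "series" is a list of rows, each an object of numbers: "grip": the opening, from 0 (shut) to 1 (fully open); "dx", "dy", "dz": the shift along the tool's x, y, z in mm; "turn": the turn about the tool's z in rad. A call has 1 to 20 rows; each row shifts and turns the commanded pose from where the row before left it, along the tool's axes as they then stand; what a row does not reach is not made up. A row lasts 1/10 s, in which the tool goes at most 50 mm and 8.59 degrees, less where a joint would pass 70% of its speed; a pose out of reach is approached as far as the arm can. A call is refused whole if a number of a shift passes 50 or a number of a turn 0.15, either way. A call with a gripper value outside its range is refused whole. The fingers move at their own pace and stop on an object; "force" is the grip in N (left out, the last holds). Time passes only in rows, so rows that do not move let the fingers close. It gives the time, the measured TCP pose, the force and the opening at its end, in the units of the state.
- get_state(): the state, without advancing time (a new reading comes with each control period).
- snapshot(name): name is "scene" or "side" or "wrist"; returns a dict with "img" (480x640x3 uint8, red, green, blue), "depth" (480x640 float32, m along the optical axis (not along the pixel's ray), 0 where there is no reading), "fov_y" (degrees; the focal length in pixels is half the picture's height over the tangent of half this angle, whatever the lens; pixels are square), "cx", "cy" (the principal point, pixels), "k1" (the pictures are not rectified: a ray, as slopes to the right and down, at radius r is drawn at 1 + k1 r^2 times it, then the intrinsics apply), "R" (3x3) and "t" (3): a world point X has camera coordinates R X + t. Camera axes: x right, y down, z forward; pixel columns grow to the right and rows downward; lengths in m; the calibration is good to about 2 mm. A picture is of the moment at which its call begins.
- finish_job(): hands the job in, once; it reports no verdict.
Trained networks look in a picture, given as the dict that the camera call returned (one of the last four; its "shot" number tells which), for a name from the list of things; names that differ only in an ending like _2 or _b are one class to them, and where a whole thing is asked for, a point or a joint stands for the part that bears it (a point fixed in the world has none). Each returns a list of dicts, best first, with "score" (0 to 1); they miss things now and then, are a little off and sometimes report something else, mostly with a low value. They report only what shows in the picture. A call takes as long as a camera call. They do not tell look-alikes from the thing itself.
- regions_of(picture, target): "pixels" (480x640 bool, what is visible of it) and "extent" ([left, top, right, bottom] in pixels, round what is visible of it).
The state is a dict: "clock": time; "q": joint angles; "qd": joint speeds; "joint_torque": joint torques, N m; "tool_pos": TCP position; "eef_rot": TCP orientation; "contact_force": force on the tool from outside, world axes, zero at the start; "moment": the same for the moment, N m; "opening": opening from 0.0 (shut) to 1.0 (fully open).
Only numpy, scipy, OpenCV 4.12 (cv2) and the standard library are available. Lean on these libraries where they do the work, as an engineer would, in place of code of your own. Each camera call takes 0.05 s, during which the arm holds its last target.

TASK

One of the four identical keys on the control box has gone stiff and takes about twice the force of the others to click. With the gripper empty, find it by gently pressing keys down until they click, always including the stiff one itself, and without forcing any; then put the aluminium lock-out cap over the stiff key so that it sits flat on the box, and let go. Never cap a sound key, and leave the other things on the bench where they are.

Things in the scene. Friction and masses are not known exactly. Their poses are not given: they have to be found in the camera images.
- control_box: grey control box fixed to the bench, 120 (x) x 320 (y) x 50 mm high; origin at the centre of its underside, z up. Four identical round black sprung keys with rubber tops (which give 1 mm per 7 N) stand in a row along its y axis on its flat aluminium top plate, which lies 50 mm above the origin. Any force above 20 N on a key breaks it.
- place_1 (a point): point on the surface of the box's top plate, on the centre line of key 1 of the row, counted from the box's +y end; places are 76 mm apart. The key is 30 mm across, in a round steel bezel 43 mm across. Bezels are screwed in to different unknown depths: the rim stands 6 to 12 mm and the key's flat top 18 to 24 mm above the plate
- place_2 (a point): point on the surface of the box's top plate, on the centre line of key 2 of the row, counted from the box's +y end; places are 76 mm apart. The key is 30 mm across, in a round steel bezel 43 mm across. Bezels are screwed in to different unknown depths: the rim stands 6 to 12 mm and the key's flat top 18 to 24 mm above the plate
- place_3 (a point): point on the surface of the box's top plate, on the centre line of key 3 of the row, counted from the box's +y end; places are 76 mm apart. The key is 30 mm across, in a round steel bezel 43 mm across. Bezels are screwed in to different unknown depths: the rim stands 6 to 12 mm and the key's flat top 18 to 24 mm above the plate
- place_4 (a point): point on the surface of the box's top plate, on the centre line of key 4 of the row, counted from the box's +y end; places are 76 mm apart. The key is 30 mm across, in a round steel bezel 43 mm across. Bezels are screwed in to different unknown depths: the rim stands 6 to 12 mm and the key's flat top 18 to 24 mm above the plate
- key_a (a joint): travel of one key, 0 (up) to 0.007 m (hard stop); sprung back up; which place has this key, and its stiffness, is unknown. Resistance peaks near 2 mm, then falls away (the click) on to the stop; it counts as clicked beyond 5.5 mm. Sound: starts at 2 N, peak about 4 N, 3 N at the stop. The stiff one: starts at 4.5 N, peak about 9 N, 7 N at the stop. Places change each run
- key_b (a joint): travel of one key, 0 (up) to 0.007 m (hard stop); sprung back up; which place has this key, and its stiffness, is unknown. Resistance peaks near 2 mm, then falls away (the click) on to the stop; it counts as clicked beyond 5.5 mm. Sound: starts at 2 N, peak about 4 N, 3 N at the stop. The stiff one: starts at 4.5 N, peak about 9 N, 7 N at the stop. Places change each run
- key_c (a joint): travel of one key, 0 (up) to 0.007 m (hard stop); sprung back up; which place has this key, and its stiffness, is unknown. Resistance peaks near 2 mm, then falls away (the click) on to the stop; it counts as clicked beyond 5.5 mm. Sound: starts at 2 N, peak about 4 N, 3 N at the stop. The stiff one: starts at 4.5 N, peak about 9 N, 7 N at the stop. Places change each run
- key_d (a joint): travel of one key, 0 (up) to 0.007 m (hard stop); sprung back up; which place has this key, and its stiffness, is unknown. Resistance peaks near 2 mm, then falls away (the click) on to the stop; it counts as clicked beyond 5.5 mm. Sound: starts at 2 N, peak about 4 N, 3 N at the stop. The stiff one: starts at 4.5 N, peak about 9 N, 7 N at the stop. Places change each run
- lockout_cap: loose bare-aluminium cap, about 160 g, an upside-down cup: skirt 56 mm outside, 48 mm inside, 35 mm deep, open below; roof 40 mm above its origin, with a round upright grip stem on it, 22 mm across, 28 mm tall. Origin at the centre of its lower rim, z up. Starts upright on the bench. Over a bezel it has 2.5 mm of play all round; its rim rests on the plate, clear of the key
- wash_bottle: bystander: white plastic bottle, 60 mm across, 150 mm tall; loose on the bench; origin at the underside
- fire_brick: bystander: terracotta brick 75 x 150 x 50 mm; loose on the bench; origin at the underside
- wrench: bystander: steel wrench lying flat, loose on the bench
- spacer_ring: bystander: plain steel ring, 60 mm outside, 38 mm inside, 20 mm tall; not the cap; loose on the bench; origin at the underside
- bench_brush: bystander: hand brush lying flat, loose on the bench
- riser_casting: bystander: small dark cast stub, 68 mm across the foot, 50 mm tall; loose on the bench; origin at the underside
- release_tin: bystander: steel tin, 68 mm across, 70 mm tall; loose on the bench; origin at the underside
There are look-alikes about, which are no part of the job. What is shaped like the lockout_cap but blue or brown is not meant.

How it is judged:
On the way:
1. the stiff key is pressed down through its click while the cap still stands where it was (value of joint key_c above 0.0055 m and distance of lockout_cap from where it was at the start of the episode below 0.03 m), for 0.05 s.
At the end, for the whole second after the job is handed in: the lock-out cap stands over the stiff key, centred on it within 6 mm, its rim within 3 mm above the box's plate (and not more than 4 mm below), upright within 0.06 rad, at rest and released, and all four keys are up (within 1.5 mm) (horizontal distance between lockout_cap and key_c below 0.006 m and z of lockout_cap in the frame of control_box between 0.046 and 0.053 m and angle between lockout_cap's own z axis and vertical below 0.06 rad and linear speed of lockout_cap below 0.02 m/s and value of joint each of key_a, key_b, key_c, key_d below 0.0015 m); the robot touches nothing.
It fails at once if a key is loaded with more than 20 N (contact force between any of key_a, key_b, key_c, key_d and anything else above 20 N).
It fails at once if the cap is put down over a sound key ((horizontal distance between lockout_cap and key_a below 0.006 m and z of lockout_cap in the frame of control_box below 0.053 m) or (horizontal distance between lockout_cap and key_b below 0.006 m and z of lockout_cap in the frame of control_box below 0.053 m) or (horizontal distance between lockout_cap and key_d below 0.006 m and z of lockout_cap in the frame of control_box below 0.053 m)).
It fails at once if a bystander is moved by more than 40 mm (distance of any of wash_bottle, fire_brick, wrench, spacer_ring, bench_brush, riser_casting, release_tin from where it was at the start of the episode above 0.04 m).
It also fails if it takes over 72 s, if anything falls off the work surface, if the arm or the gripper's body presses on something with over 40 N, if the wrist force passes 120 N, or if a joint passes its speed limit or range.

## Working session

There is one attempt and no reset: what is moved stays moved. The work goes in short steps, Python scripts to look and compute and a tool call to move; the robot and the scene stay as the last step left them, time stands still between calls to the robot, and variables do not carry over. Pictures are saved under pics/ and viewed, and the job is handed in when it is done.

Besides the shell and the picture viewer there is one more tool, called after "Call:" by a JSON object that holds its "op" and its "data". send_rows: Moves the arm, as the interface text tells. Its arguments: {"type":"object","properties":{"series":{"type":"array","items":{"type":"object","properties":{"grip":{"type":"number"},"dx":{"type":"number"},"dy":{"type":"number"},"dz":{"type":"number"},"turn":{"type":"number"}}}},"force":{"type":"number"}},"required":["series"]}

```bash
mkdir -p pics; ls
cat > h.py <<'E'
import numpy as np, cv2
from plant import *
def save(s,name): cv2.imwrite(f'pics/{name}.png',s['img'][:,:,::-1])
def intr(s):
    f=240/np.tan(np.radians(s['fov_y'])/2)
    return f
def ray(s,u,v):
    f=intr(s); x=(np.asarray(u,float)-s['cx'])/f; y=(np.asarray(v,float)-s['cy'])/f
    X,Y=x.copy(),y.copy()
    for _ in range(20):
        d=1+s['k1']*(X*X+Y*Y); X=x/d;Y=y/d
    return X,Y
def world(s,u,v,z=None):
    X,Y=ray(s,u,v); z=s['depth'][np.asarray(v).astype(int),np.asarray(u).astype(int)] if z is None else z
    P=np.stack([X*z,Y*z,np.ones_like(X)*z],-1)
    return (P-s['t'])@np.asarray(s['R'])
def onplane(s,u,v,h):
    X,Y=ray(s,u,v); R=np.asarray(s['R']); c=-R.T@s['t']; d=np.stack([X,Y,np.ones_like(X)],-1)@R
    k=(h-c[2])/d[...,2]; return c+d*k[...,None]
def proj(s,P):
    c=np.asarray(P)@np.asarray(s['R']).T+s['t']; x=c[...,0]/c[...,2];y=c[...,1]/c[...,2]
    d=1+s['k1']*(x*x+y*y); f=intr(s); return np.stack([x*d*f+s['cx'],y*d*f+s['cy']],-1)
E
python3 - <<'E'
from h import *
for n in ['scene','side','wrist']:
    s=snapshot(n); save(s,n+'0'); R=np.asarray(s['R']);print(n,s['fov_y'],s['k1'],-R.T@s['t'],R[2], s['shot'])
    for t in ['control_box','lockout_cap','key_a']:
        for r in regions_of(s,t)[:5]:
            m=r['pixels']; v,u=np.nonzero(m); d=s['depth'][v,u]; ok=d>0
            w=world(s,u[ok],v[ok]); print(t,round(r['score'],2),r['extent'],np.round(np.median(w,0),3),np.round(w.min(0),3),np.round(w.max(0),3), s['img'][v,u].mean(0).round())
st=get_state();print(st)
E
```

```text
pics
scene 55.32079469602202 -0.08922041749145786 [ 0.81353979 -0.43302547  0.86041674] [-0.29811703  0.46425318 -0.83402351] 1
control_box 0.88 [243.4, 230.9, 361.3, 388.5] [ 0.586 -0.146  0.049] [ 0.485 -0.288 -0.004] [0.661 0.068 0.06 ] [200. 197. 198.]
control_box 0.49 [319.0, 241.3, 336.9, 253.3] [ 0.556 -0.011  0.07 ] [ 0.541 -0.024  0.063] [0.569 0.004 0.075] [57. 56. 56.]
lockout_cap 0.81 [349.5, 197.3, 377.0, 234.3] [0.569 0.122 0.039] [ 0.522  0.103 -0.003] [0.592 0.193 0.07 ] [ 55.  92. 164.]
lockout_cap 0.61 [387.0, 154.8, 397.9, 166.7] [0.551 0.31  0.034] [ 0.54  -0.019  0.   ] [0.662 0.338 0.396] [ 39.  59. 105.]
lockout_cap 0.59 [344.4, 172.6, 357.6, 186.5] [0.491 0.199 0.034] [ 0.472 -0.022  0.001] [0.61  0.224 0.32 ] [95. 66. 48.]
lockout_cap 0.53 [376.0, 178.9, 400.1, 201.0] [0.578 0.211 0.038] [ 0.543 -0.026  0.001] [0.673 0.25  0.345] [154. 151. 152.]
key_a 0.74 [318.8, 240.9, 336.6, 254.1] [ 0.557 -0.011  0.07 ] [ 0.536 -0.024  0.049] [0.57  0.017 0.075] [75. 74. 73.]
key_a 0.66 [271.8, 339.2, 286.7, 355.1] [ 0.595 -0.234  0.071] [ 0.579 -0.248  0.058] [ 0.609 -0
[... 2762 characters left out ...]
8.]
{'clock': 0.6, 'q': array([ 0.033785  ,  0.68912034, -0.19461876,  1.56531648,  0.15731396,
        0.90249557, -0.21509528]), 'qd': array([ 0.00100109, -0.0005402 ,  0.00153147,  0.00019161,  0.00087752,
       -0.00052191, -0.0006504 ]), 'joint_torque': array([ 1.27007563e-03, -5.27249801e+01, -1.26611777e+00, -1.53679830e+01,
       -5.19384351e-02, -3.65953729e-04,  3.85413284e-05]), 'tool_pos': array([6.25013658e-01, 4.16640915e-05, 2.38726080e-01]), 'eef_rot': array([7.07083006e-01, 7.07130555e-01, 2.07441265e-05, 1.18811220e-05]), 'contact_force': array([-0.2826109 , -0.1338669 ,  0.56603716]), 'moment': array([-0.02573534, -0.03295184,  0.07045864]), 'opening': 1.001165478402538}
```

Run:
```python
import cv2
a=cv2.imread('pics/scene0.png')[110:410,200:520];b=cv2.imread('pics/side0.png')[110:410,150:500]
cv2.imwrite('pics/sceneC.png',cv2.resize(a,None,fx=2,fy=2,interpolation=cv2.INTER_CUBIC));cv2.imwrite('pics/sideC.png',cv2.resize(b,None,fx=2,fy=2,interpolation=cv2.INTER_CUBIC))
```

```text
(no output)
```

View pics/sceneC.png

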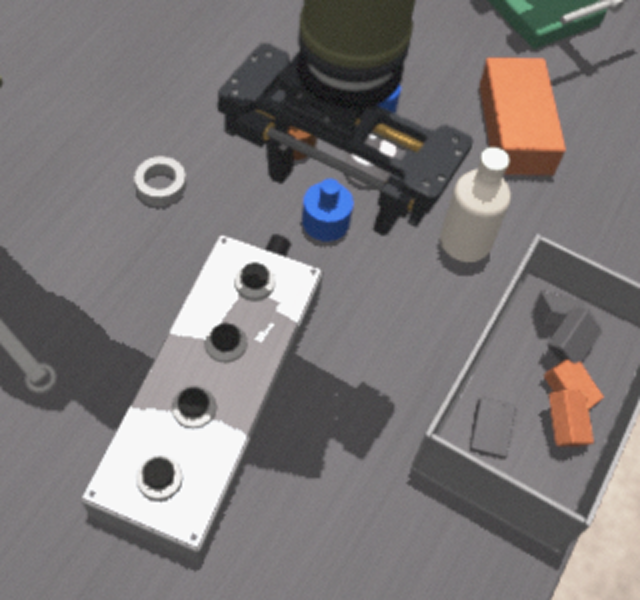

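View pics/sideC.png

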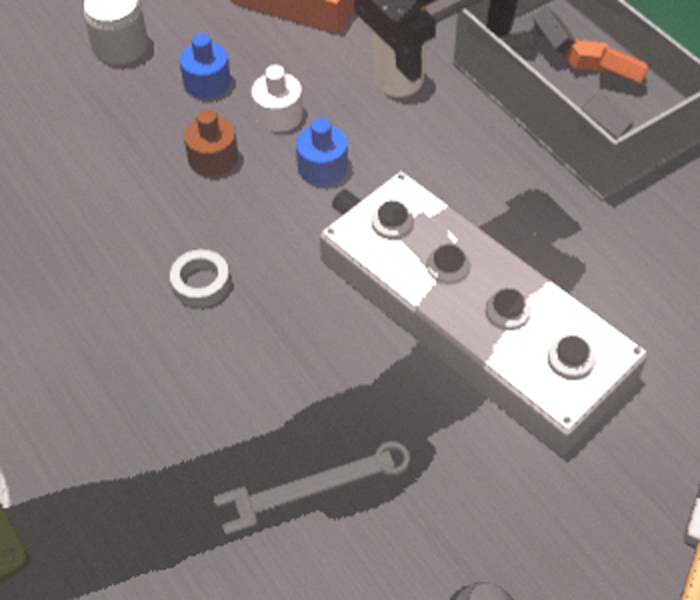

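View pics/wrist0.png

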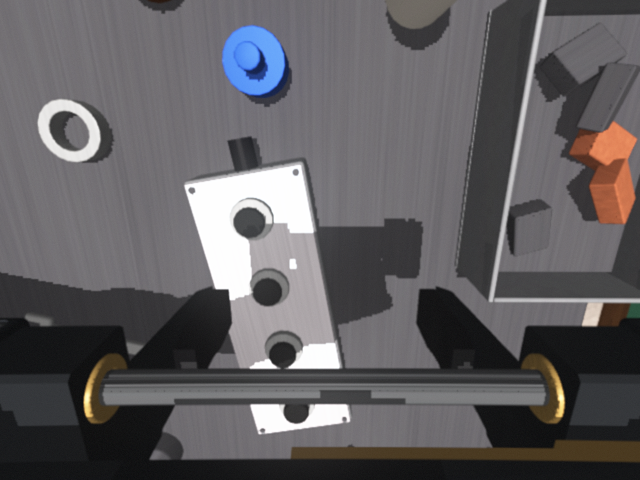

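The cap candidates:
- blue at scene (363,216)
- blue at scene (392,160)
- brown at side (256,179)
- bare aluminium, white-silver, at side (290,160), about (0.56, 0.22)

The silver one fits the description. The ring at side (250,248) has no stem. Next I'll measure the keys and check the cap in a close crop.

Run:
```python
from h import *
for n in ['scene','side']:
    s=snapshot(n)
    for r in regions_of(s,'key_a')[:4]:
        v,u=np.nonzero(r['pixels']); ok=s['depth'][v,u]>0; w=world(s,u[ok],v[ok]); h=np.percentile(w[:,2],80)
        t=w[w[:,2]>h-.004]; print(n,np.round(t.min(0)/2+t.max(0)/2,4),np.round(np.median(t,0),4),round(h,4))
    # plate & stem
    V,U=np.mgrid[0:480,0:640]; W=world(s,U.ravel(),V.ravel()); W=W[(s['depth'].ravel()>0)]
    q=W[(W[:,2]>.045)&(W[:,2]<.053)&(W[:,1]<.05)&(W[:,1]>-.32)&(W[:,0]>.45)&(W[:,0]<.7)]
    print('plate',cv2.minAreaRect((q[:,:2]*1000).astype(np.float32)),np.median(q[:,2]))
    q=W[(W[:,2]>.06)&(W[:,2]<.075)&(abs(W[:,0]-.558)<.05)&(abs(W[:,1]-.22)<.05)]; 
    print('stem',len(q), q.min(0) if len(q) else '',q.max(0) if len(q) else '',np.median(q,0))
    if n=='side': cv2.imwrite('pics/capcrop.png',cv2.resize(s['img'][120:200,220:340,::-1],None,fx=5,fy=5,interpolation=cv2.INTER_CUBIC))
```

```text
scene [ 0.5692 -0.0843  0.0681] [ 0.5689 -0.0849  0.0675] 0.0686
scene [ 0.5944 -0.2334  0.0717] [ 0.5946 -0.2334  0.0712] 0.0724
scene [ 0.3911 -0.3659  0.0481] [ 0.3924 -0.3663  0.0486] 0.0473
scene [ 0.5568 -0.0098  0.0705] [ 0.557  -0.0098  0.0703] 0.0713
plate ((575.5414428710938, -121.99148559570312), (118.86051940917969, 318.35296630859375), 9.529437065124512) 0.04925111023975849
stem 20 [0.56515614 0.21749439 0.06053493] [0.57830629 0.22836033 0.06895911] [0.57097066 0.22056364 0.06382049]
side [ 0.5915 -0.2335  0.0714] [ 0.5911 -0.2342  0.0703] 0.0715
side [ 0.5781 -0.1577  0.0692] [ 0.5777 -0.1578  0.068 ] 0.0691
side [ 0.5655 -0.0833  0.0672] [ 0.565  -0.0837  0.0667] 0.0677
side [ 0.5512 -0.0089  0.071 ] [ 0.552  -0.0092  0.0695] 0.0706
plate ((570.895263671875, -121.66575622558594), (120.46363830566406, 318.4854431152344), 9.975818634033203) 0.04863418890568202
stem 71 [0.55406379 0.21736745 0.06053789] [0.57473135 0.23951138 0.06984816] [0.56276792 0.2269493  0.06588152]
```

View pics/capcrop.png

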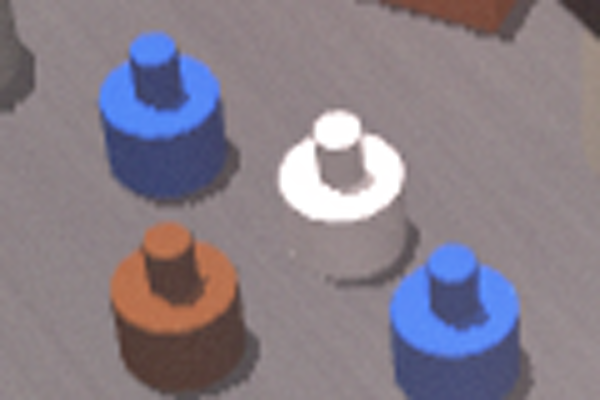

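The crop shows the silver cap at side (287,158) with its stem, beside two blue caps and one brown. The silver one is my target. First I'll press key 1 with the gripper shut, starting from above it.

Call:
{"op": "send_rows", "data": {"series": [{"grip":0,"dx":-2,"dy":-14,"dz":26},{"grip":0,"dx":-2,"dy":-14,"dz":26},{"grip":0,"dx":-2,"dy":-14,"dz":26},{"grip":0,"dx":-2,"dy":-14,"dz":26},{"grip":0,"dx":-2,"dy":-15,"dz":26},{"grip":0},{"grip":0},{"grip":0},{"grip":0}], "force": 20}}

```text
schema error: expected keys grip, dx, dy, dz, turn
```

Call:
{"op": "send_rows", "data": {"series": [{"grip":0,"dx":-2,"dy":-14,"dz":26,"turn":0},{"grip":0,"dx":-2,"dy":-14,"dz":26,"turn":0},{"grip":0,"dx":-2,"dy":-14,"dz":26,"turn":0},{"grip":0,"dx":-2,"dy":-14,"dz":26,"turn":0},{"grip":0,"dx":-2,"dy":-15,"dz":26,"turn":0},{"grip":0,"dx":0,"dy":0,"dz":0,"turn":0},{"grip":0,"dx":0,"dy":0,"dz":0,"turn":0},{"grip":0,"dx":0,"dy":0,"dz":0,"turn":0}], "force": 20}}

```text
clock: 1.6
tool_pos: [0.5563, -0.0096, 0.1101]
eef_rot: [0.707, 0.707, 0.002, 0.001]
contact_force: [0.7, 0.2, 0.0]
opening: 0.298
```

Call:
{"op": "send_rows", "data": {"series": [{"grip":0,"dx":0,"dy":0,"dz":15,"turn":0},{"grip":0,"dx":0,"dy":0,"dz":14,"turn":0},{"grip":0,"dx":0,"dy":0,"dz":3,"turn":0},{"grip":0,"dx":0,"dy":0,"dz":0,"turn":0},{"grip":0,"dx":0,"dy":0,"dz":0,"turn":0}]}}

```text
clock: 2.1
tool_pos: [0.5545, -0.0099, 0.0771]
eef_rot: [0.707, 0.707, 0.0, 0.0]
contact_force: [0.9, -1.1, -0.3]
opening: 0.009
```

Run:
```python
from h import *
s=snapshot('side'); a=s['img'][170:250,300:420,::-1]
cv2.imwrite('pics/k1.png',cv2.resize(a,None,fx=5,fy=5,interpolation=cv2.INTER_CUBIC)); print(get_state()['tool_pos'],get_state()['contact_force'])
```

```text
[ 0.55450702 -0.0098757   0.07720162] [-0.07143707  0.23377948  1.17524551]
```

View pics/k1.png

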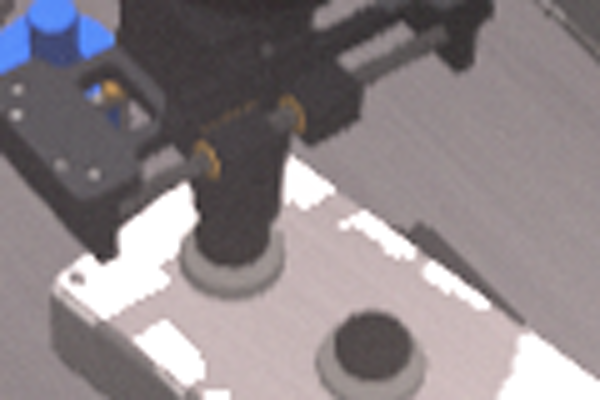

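The shut fingers are centred over key 1, at crop (232,240). I'll step down gently.

Call:
{"op": "send_rows", "data": {"series": [{"grip":0,"dx":0,"dy":0,"dz":2,"turn":0},{"grip":0,"dx":0,"dy":0,"dz":2,"turn":0},{"grip":0,"dx":0,"dy":0,"dz":0,"turn":0}]}}

```text
clock: 2.45
tool_pos: [0.5539, -0.01, 0.0726]
eef_rot: [0.707, 0.707, -0.0, -0.0]
contact_force: [-0.1, -0.4, -0.4]
opening: 0.004
```

Call:
{"op": "send_rows", "data": {"series": [{"grip":0,"dx":0,"dy":0,"dz":1,"turn":0},{"grip":0,"dx":0,"dy":0,"dz":0,"turn":0}]}}

```text
clock: 2.65
tool_pos: [0.554, -0.01, 0.0716]
eef_rot: [0.707, 0.707, -0.0, -0.0]
contact_force: [-0.8, 0.9, 0.5]
opening: 0.004
```

Call:
{"op": "send_rows", "data": {"series": [{"grip":0,"dx":0,"dy":0,"dz":1,"turn":0},{"grip":0,"dx":0,"dy":0,"dz":0,"turn":0}]}}

```text
clock: 2.85
tool_pos: [0.5541, -0.01, 0.0708]
eef_rot: [0.707, 0.707, 0.0, 0.0]
contact_force: [-1.4, 0.2, 1.8]
opening: 0.006
```

Call:
{"op": "send_rows", "data": {"series": [{"grip":0,"dx":0,"dy":0,"dz":1,"turn":0},{"grip":0,"dx":0,"dy":0,"dz":0,"turn":0}]}}

```text
clock: 3.05
tool_pos: [0.5541, -0.01, 0.0698]
eef_rot: [0.707, 0.707, 0.0, 0.0]
contact_force: [-0.5, -0.2, 3.1]
opening: 0.006
```

Call:
{"op": "send_rows", "data": {"series": [{"grip":0,"dx":0,"dy":0,"dz":1,"turn":0},{"grip":0,"dx":0,"dy":0,"dz":0,"turn":0}]}}

```text
clock: 3.25
tool_pos: [0.5541, -0.01, 0.0688]
eef_rot: [0.707, 0.707, 0.0, 0.0]
contact_force: [-0.8, 0.1, 3.9]
opening: 0.002
```

Call:
{"op": "send_rows", "data": {"series": [{"grip":0,"dx":0,"dy":0,"dz":1,"turn":0},{"grip":0,"dx":0,"dy":0,"dz":0,"turn":0}]}}

```text
clock: 3.45
tool_pos: [0.5541, -0.01, 0.0677]
eef_rot: [0.707, 0.707, 0.0, 0.0]
contact_force: [-0.9, -0.4, 3.9]
opening: 0.007
```

Call:
{"op": "send_rows", "data": {"series": [{"grip":0,"dx":0,"dy":0,"dz":1,"turn":0},{"grip":0,"dx":0,"dy":0,"dz":0,"turn":0}]}}

```text
clock: 3.65
tool_pos: [0.554, -0.01, 0.0666]
eef_rot: [0.707, 0.707, 0.0, -0.0]
contact_force: [-1.0, 0.1, 2.6]
opening: 0.007
```

Key 1 peaks near 4 N, so it's sound. I'll finish the click, then go to key 2.

Call:
{"op": "send_rows", "data": {"series": [{"grip":0,"dx":0,"dy":0,"dz":1,"turn":0},{"grip":0,"dx":0,"dy":0,"dz":1,"turn":0},{"grip":0,"dx":0,"dy":0,"dz":0,"turn":0}]}}

```text
clock: 3.95
tool_pos: [0.554, -0.01, 0.0645]
eef_rot: [0.707, 0.707, 0.0, -0.0]
contact_force: [-1.0, -0.4, 2.8]
opening: 0.005
```

Call:
{"op": "send_rows", "data": {"series": [{"grip":0,"dx":0,"dy":0,"dz":-25,"turn":0},{"grip":0,"dx":-37,"dy":6.5,"dz":0,"turn":0},{"grip":0,"dx":-37,"dy":6,"dz":0,"turn":0},{"grip":0,"dx":0,"dy":0,"dz":9,"turn":0},{"grip":0,"dx":0,"dy":0,"dz":8,"turn":0},{"grip":0,"dx":0,"dy":0,"dz":0,"turn":0},{"grip":0,"dx":0,"dy":0,"dz":0,"turn":0}]}}

```text
clock: 4.65
tool_pos: [0.5662, -0.082, 0.0723]
eef_rot: [0.706, 0.708, 0.0, -0.001]
contact_force: [-0.3, -0.6, 0.6]
opening: 0.005
```

Call:
{"op": "send_rows", "data": {"series": [{"grip":0,"dx":0,"dy":0,"dz":2,"turn":0},{"grip":0,"dx":0,"dy":0,"dz":2,"turn":0},{"grip":0,"dx":0,"dy":0,"dz":0,"turn":0}]}}

```text
clock: 4.95
tool_pos: [0.5666, -0.0834, 0.0687]
eef_rot: [0.707, 0.707, 0.0, -0.0]
contact_force: [-0.2, -0.5, 0.3]
opening: 0.006
```

Call:
{"op": "send_rows", "data": {"series": [{"grip":0,"dx":0,"dy":0,"dz":1,"turn":0},{"grip":0,"dx":0,"dy":0,"dz":0,"turn":0}]}}

```text
clock: 5.15
tool_pos: [0.5667, -0.0836, 0.0679]
eef_rot: [0.707, 0.707, 0.0, 0.0]
contact_force: [-0.6, 1.7, 3.0]
opening: -0.002
```

Call:
{"op": "send_rows", "data": {"series": [{"grip":0,"dx":0,"dy":0,"dz":1,"turn":0},{"grip":0,"dx":0,"dy":0,"dz":0,"turn":0}]}}

```text
clock: 5.35
tool_pos: [0.5667, -0.0836, 0.0669]
eef_rot: [0.707, 0.707, 0.0, -0.0]
contact_force: [-0.3, 1.8, 4.0]
opening: 0.011
```

Call:
{"op": "send_rows", "data": {"series": [{"grip":0,"dx":0,"dy":0,"dz":1,"turn":0},{"grip":0,"dx":0,"dy":0,"dz":0,"turn":0}]}}

```text
clock: 5.55
tool_pos: [0.5667, -0.0836, 0.0658]
eef_rot: [0.707, 0.707, 0.0, -0.0]
contact_force: [-0.4, 1.8, 4.0]
opening: 0.005
```

Call:
{"op": "send_rows", "data": {"series": [{"grip":0,"dx":0,"dy":0,"dz":1,"turn":0},{"grip":0,"dx":0,"dy":0,"dz":1,"turn":0},{"grip":0,"dx":0,"dy":0,"dz":0,"turn":0}]}}

```text
clock: 5.85
tool_pos: [0.5667, -0.0837, 0.0636]
eef_rot: [0.707, 0.707, 0.0, -0.0]
contact_force: [0.0, 3.0, 2.2]
opening: 0.007
```

Call:
{"op": "send_rows", "data": {"series": [{"grip":0,"dx":0,"dy":0,"dz":1,"turn":0},{"grip":0,"dx":0,"dy":0,"dz":1,"turn":0},{"grip":0,"dx":0,"dy":0,"dz":0,"turn":0}]}}

```text
clock: 6.15
tool_pos: [0.5667, -0.0841, 0.0616]
eef_rot: [0.707, 0.707, 0.0, 0.0]
contact_force: [0.6, 1.3, 3.1]
opening: 0.011
```

Call:
{"op": "send_rows", "data": {"series": [{"grip":0,"dx":0,"dy":0,"dz":-28,"turn":0},{"grip":0,"dx":-38,"dy":6.5,"dz":0,"turn":0},{"grip":0,"dx":-38,"dy":6.5,"dz":0,"turn":0},{"grip":0,"dx":0,"dy":0,"dz":8,"turn":0},{"grip":0,"dx":0,"dy":0,"dz":8,"turn":0},{"grip":0,"dx":0,"dy":0,"dz":0,"turn":0},{"grip":0,"dx":0,"dy":0,"dz":0,"turn":0}]}}

```text
clock: 6.85
tool_pos: [0.5791, -0.1584, 0.0732]
eef_rot: [0.706, 0.708, -0.0, -0.001]
contact_force: [0.7, 0.4, 0.5]
opening: 0.005
```

Key 2 is sound too, with a peak of about 4 N. On to key 3, whose top is at about 0.069.

Call:
{"op": "send_rows", "data": {"series": [{"grip":0,"dx":0,"dy":0,"dz":2,"turn":0},{"grip":0,"dx":0,"dy":0,"dz":2,"turn":0},{"grip":0,"dx":0,"dy":0,"dz":0,"turn":0}]}}

```text
clock: 7.15
tool_pos: [0.5798, -0.1592, 0.0698]
eef_rot: [0.707, 0.707, 0.0, -0.0]
contact_force: [0.1, 1.9, 1.0]
opening: 0.008
```

Call:
{"op": "send_rows", "data": {"series": [{"grip":0,"dx":0,"dy":0,"dz":1,"turn":0},{"grip":0,"dx":0,"dy":0,"dz":0,"turn":0}]}}

```text
clock: 7.35
tool_pos: [0.5798, -0.1592, 0.069]
eef_rot: [0.707, 0.707, 0.0, -0.0]
contact_force: [0.8, 2.8, 2.7]
opening: 0.006
```

Call:
{"op": "send_rows", "data": {"series": [{"grip":0,"dx":0,"dy":0,"dz":1,"turn":0},{"grip":0,"dx":0,"dy":0,"dz":0,"turn":0}]}}

```text
clock: 7.55
tool_pos: [0.5798, -0.1593, 0.0679]
eef_rot: [0.707, 0.707, 0.0, -0.0]
contact_force: [0.6, 4.1, 4.3]
opening: 0.008
```

Call:
{"op": "send_rows", "data": {"series": [{"grip":0,"dx":0,"dy":0,"dz":1,"turn":0},{"grip":0,"dx":0,"dy":0,"dz":0,"turn":0}]}}

```text
clock: 7.75
tool_pos: [0.5798, -0.1593, 0.0668]
eef_rot: [0.707, 0.707, 0.0, -0.0]
contact_force: [-0.6, 2.7, 3.3]
opening: 0.006
```

Call:
{"op": "send_rows", "data": {"series": [{"grip":0,"dx":0,"dy":0,"dz":1,"turn":0},{"grip":0,"dx":0,"dy":0,"dz":1,"turn":0},{"grip":0,"dx":0,"dy":0,"dz":1,"turn":0},{"grip":0,"dx":0,"dy":0,"dz":0,"turn":0}]}}

```text
clock: 8.15
tool_pos: [0.5796, -0.1605, 0.0635]
eef_rot: [0.707, 0.707, -0.0, 0.0]
contact_force: [0.2, 2.5, 1.4]
opening: 0.003
```

Call:
{"op": "send_rows", "data": {"series": [{"grip":0,"dx":0,"dy":0,"dz":-28,"turn":0},{"grip":0,"dx":-37,"dy":6,"dz":0,"turn":0},{"grip":0,"dx":-37,"dy":6,"dz":0,"turn":0},{"grip":0,"dx":0,"dy":0,"dz":8,"turn":0},{"grip":0,"dx":0,"dy":0,"dz":8,"turn":0},{"grip":0,"dx":0,"dy":0,"dz":0,"turn":0},{"grip":0,"dx":0,"dy":0,"dz":0,"turn":0},{"grip":0,"dx":0,"dy":0,"dz":0,"turn":0}]}}

```text
clock: 8.95
tool_pos: [0.5917, -0.2327, 0.0758]
eef_rot: [0.706, 0.708, 0.0, -0.0]
contact_force: [0.0, 0.1, -0.4]
opening: 0.0
```

Call:
{"op": "send_rows", "data": {"series": [{"grip":0,"dx":0,"dy":0,"dz":2,"turn":0},{"grip":0,"dx":0,"dy":0,"dz":0,"turn":0}]}}

```text
clock: 9.15
tool_pos: [0.5915, -0.2336, 0.0737]
eef_rot: [0.707, 0.707, 0.0, -0.0]
contact_force: [-0.2, -0.1, 0.5]
opening: 0.004
```

Call:
{"op": "send_rows", "data": {"series": [{"grip":0,"dx":0,"dy":0,"dz":1,"turn":0},{"grip":0,"dx":0,"dy":0,"dz":0,"turn":0}]}}

```text
clock: 9.35
tool_pos: [0.5915, -0.2339, 0.0727]
eef_rot: [0.707, 0.707, -0.0, -0.0]
contact_force: [-0.4, 0.4, 0.0]
opening: 0.006
```

Call:
{"op": "send_rows", "data": {"series": [{"grip":0,"dx":0,"dy":0,"dz":1,"turn":0},{"grip":0,"dx":0,"dy":0,"dz":0,"turn":0}]}}

```text
clock: 9.55
tool_pos: [0.5916, -0.234, 0.072]
eef_rot: [0.707, 0.707, 0.0, 0.0]
contact_force: [-1.2, -0.3, 3.1]
opening: 0.005
```

Call:
{"op": "send_rows", "data": {"series": [{"grip":0,"dx":0,"dy":0,"dz":1,"turn":0},{"grip":0,"dx":0,"dy":0,"dz":0,"turn":0}]}}

```text
clock: 9.75
tool_pos: [0.5916, -0.234, 0.0711]
eef_rot: [0.707, 0.707, 0.0, 0.0]
contact_force: [-1.7, -0.5, 6.0]
opening: 0.006
```

Call:
{"op": "send_rows", "data": {"series": [{"grip":0,"dx":0,"dy":0,"dz":1,"turn":0},{"grip":0,"dx":0,"dy":0,"dz":0,"turn":0}]}}

```text
clock: 9.95
tool_pos: [0.5917, -0.234, 0.0703]
eef_rot: [0.707, 0.707, 0.0, 0.0]
contact_force: [-2.0, 0.8, 7.6]
opening: 0.007
```

Call:
{"op": "send_rows", "data": {"series": [{"grip":0,"dx":0,"dy":0,"dz":1,"turn":0},{"grip":0,"dx":0,"dy":0,"dz":0,"turn":0}]}}

```text
clock: 10.15
tool_pos: [0.5917, -0.2341, 0.0695]
eef_rot: [0.707, 0.707, 0.0, 0.0]
contact_force: [-2.4, 0.2, 8.0]
opening: 0.002
```

Call:
{"op": "send_rows", "data": {"series": [{"grip":0,"dx":0,"dy":0,"dz":1,"turn":0},{"grip":0,"dx":0,"dy":0,"dz":0,"turn":0}]}}

```text
clock: 10.35
tool_pos: [0.5917, -0.234, 0.0686]
eef_rot: [0.707, 0.707, 0.0, 0.0]
contact_force: [-2.3, -0.1, 8.2]
opening: 0.004
```

Key 4 peaks above 8 N, so it's the stiff one. I'll press it on through the click.

Call:
{"op": "send_rows", "data": {"series": [{"grip":0,"dx":0,"dy":0,"dz":1,"turn":0},{"grip":0,"dx":0,"dy":0,"dz":1,"turn":0},{"grip":0,"dx":0,"dy":0,"dz":0,"turn":0}]}}

```text
clock: 10.65
tool_pos: [0.5917, -0.234, 0.0663]
eef_rot: [0.707, 0.707, 0.0, 0.0]
contact_force: [-1.2, 0.3, 6.9]
opening: 0.009
```

Call:
{"op": "send_rows", "data": {"series": [{"grip":0,"dx":0,"dy":0,"dz":1,"turn":0},{"grip":0,"dx":0,"dy":0,"dz":1,"turn":0},{"grip":0,"dx":0,"dy":0,"dz":0,"turn":0}]}}

```text
clock: 10.95
tool_pos: [0.5917, -0.234, 0.0644]
eef_rot: [0.707, 0.707, 0.0, 0.0]
contact_force: [-1.7, 0.4, 7.4]
opening: 0.005
```

Call:
{"op": "send_rows", "data": {"series": [{"grip":0,"dx":0,"dy":0,"dz":0.5,"turn":0},{"grip":0,"dx":0,"dy":0,"dz":0,"turn":0}]}}

```text
clock: 11.15
tool_pos: [0.5917, -0.234, 0.0641]
eef_rot: [0.707, 0.707, 0.0, 0.0]
contact_force: [-2.9, 1.1, 9.0]
opening: 0.005
```

The click went through and the force is rising against the stop at 9 N, well under 20 N. I'll lift, open and take a wrist picture of key 4.

Call:
{"op": "send_rows", "data": {"series": [{"grip":0,"dx":0,"dy":0,"dz":-20,"turn":0},{"grip":1,"dx":0,"dy":0,"dz":-40,"turn":0},{"grip":1,"dx":0,"dy":0,"dz":-40,"turn":0},{"grip":1,"dx":0,"dy":0,"dz":-40,"turn":0},{"grip":1,"dx":0,"dy":0,"dz":0,"turn":0},{"grip":1,"dx":0,"dy":0,"dz":0,"turn":0},{"grip":1,"dx":0,"dy":0,"dz":0,"turn":0},{"grip":1,"dx":0,"dy":0,"dz":0,"turn":0}]}}

```text
clock: 11.95
tool_pos: [0.5904, -0.2337, 0.2014]
eef_rot: [0.707, 0.707, -0.001, -0.001]
contact_force: [-0.1, -0.7, -0.1]
opening: 0.618
```

Run:
```python
from h import *
s=snapshot('wrist');save(s,'wk4');st=get_state();print(st['tool_pos'],st['eef_rot'])
np.savez('wk4.npz',**{k:v for k,v in s.items()})
for r in regions_of(s,'key_a')[:4]:
    v,u=np.nonzero(r['pixels']); w=world(s,u,v); h=np.percentile(w[:,2],80); t=w[w[:,2]>h-.003]
    print(r['score'],r['extent'],np.round((t.min(0)+t.max(0))/2,4),np.round(np.median(t,0),4),h)
V,U=np.mgrid[0:480,0:640]; W=world(s,U.ravel(),V.ravel()); W=W[(s['depth'].ravel()>0)]
q=W[(abs(W[:,0]-.592)<.04)&(abs(W[:,1]+.234)<.04)]
print(np.histogram(q[:,2],bins=np.arange(.044,.08,.002)))
for lo,hi in((.055,.063),(.066,.078)):
    t=q[(q[:,2]>lo)&(q[:,2]<hi)]; print(len(t),t.min(0),t.max(0),cv2.minEnclosingCircle((t[:,:2]*1000).astype(np.float32)))
```

```text
[ 0.59062989 -0.23372244  0.20158196] [ 7.07055207e-01  7.07156816e-01 -6.53110073e-04 -1.32099349e-03]
0.97 [291.8, 108.4, 330.2, 149.6] [ 0.5821 -0.1565  0.2078] [ 0.5822 -0.1566  0.0699] 0.07061198469755217
0.73 [267.3, 0.0, 314.0, 41.2] [ 0.5739 -0.1111  0.2072] [ 0.5692 -0.0834  0.0686] 0.06930073308333654
0.71 [308.9, 207.4, 346.8, 240.0] [ 0.5947 -0.1976  0.2089] [ 0.5947 -0.2304  0.0721] 0.07274108238937954
(array([   2,    3, 1353, 4450,  117,   28,   54,  350,  442,    5,    6,
         21,   32,  403,  514,    5,    0]), array([0.044, 0.046, 0.048, 0.05 , 0.052, 0.054, 0.056, 0.058, 0.06 ,
       0.062, 0.064, 0.066, 0.068, 0.07 , 0.072, 0.074, 0.076, 0.078]))
868 [ 0.57398312 -0.25169674  0.05501055] [ 0.61558077 -0.210237    0.0625904 ] ((594.741455078125, -231.46226501464844), 21.40952491760254)
975 [ 0.58052174 -0.24563057  0.06603505] [ 0.6088388  -0.21664061  0.07449352] ((594.65283203125, -231.3789520263672), 14.870296478271484)
```

View pics/wk4.png

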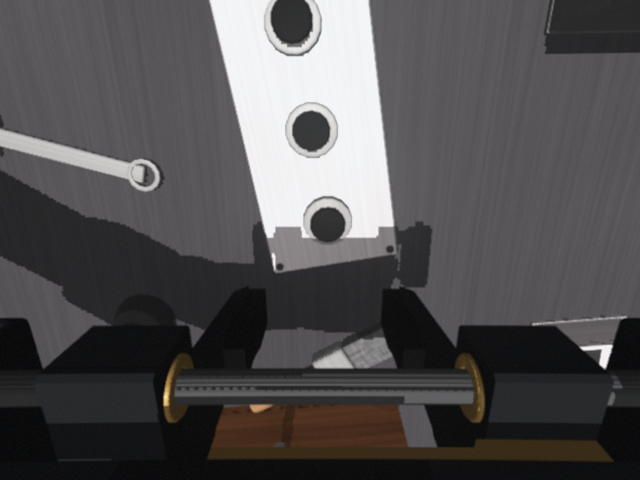

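Key 4 fits cleanly at (0.5947, -0.2314) in the wrist camera: a 43 mm bezel and a 30 mm key, at pixel (328,222). Next I'll check for obstacles around the cap and fly over it.

Call:
{"op": "send_rows", "data": {"series": [{"grip":1,"dx":40,"dy":-2,"dz":0,"turn":0},{"grip":1,"dx":40,"dy":-2,"dz":0,"turn":0},{"grip":1,"dx":40,"dy":-2,"dz":0,"turn":0},{"grip":1,"dx":40,"dy":-2,"dz":0,"turn":0},{"grip":1,"dx":40,"dy":-2,"dz":0,"turn":0},{"grip":1,"dx":40,"dy":-2,"dz":0,"turn":0},{"grip":1,"dx":40,"dy":-2,"dz":0,"turn":0},{"grip":1,"dx":40,"dy":-2,"dz":0,"turn":0},{"grip":1,"dx":40,"dy":-3,"dz":0,"turn":0},{"grip":1,"dx":40,"dy":-3,"dz":0,"turn":0},{"grip":1,"dx":40,"dy":-3,"dz":0,"turn":0},{"grip":1,"dx":20,"dy":-2,"dz":0,"turn":0},{"grip":1,"dx":0,"dy":0,"dz":0,"turn":0},{"grip":1,"dx":0,"dy":0,"dz":0,"turn":0},{"grip":1,"dx":0,"dy":0,"dz":0,"turn":0}]}}

```text
clock: 13.55
tool_pos: [0.5649, 0.2235, 0.2028]
eef_rot: [0.708, 0.706, -0.001, 0.001]
contact_force: [-0.4, -0.7, 0.1]
opening: 0.997
```

Run:
```python
from h import *
for n in ['scene','side','wrist']:
    s=snapshot(n);save(s,n+'2')
    for t in ['wash_bottle','release_tin','fire_brick','lockout_cap']:
        for r in regions_of(s,t)[:4]:
            if r['score']<.4: continue
            v,u=np.nonzero(r['pixels']); w=world(s,u,v); w=w[s['depth'][v,u]>0]
            print(n,t,round(r['score'],2),np.round(r['extent']),np.round(np.percentile(w,5,axis=0),3),np.round(np.percentile(w,95,axis=0),3),s['img'][v,u].mean(0).round())
st=get_state();print(st['tool_pos'],st['eef_rot'])
V,U=np.mgrid[0:480,0:640]; W=world(s,U.ravel(),V.ravel()); W=W[(s['depth'].ravel()>0)]
q=W[(abs(W[:,0]-.565)<.05)&(abs(W[:,1]-.226)<.05)]
for lo,hi in((.036,.044),(.064,.073)):
    t=q[(q[:,2]>lo)&(q[:,2]<hi)]; print(len(t),t.min(0),t.max(0),cv2.minEnclosingCircle((t[:,:2]*1000).astype(np.float32)))
```

```text
scene wash_bottle 0.81 [419. 182. 456. 242.] [0.688 0.165 0.013] [0.738 0.198 0.15 ] [157. 151. 143.]
scene release_tin 0.82 [376.  98. 408. 137.] [0.45  0.398 0.01 ] [0.506 0.45  0.074] [132. 130. 130.]
scene fire_brick 0.7 [439. 138. 480. 198.] [0.641 0.314 0.012] [0.75  0.44  0.052] [190. 119.  84.]
scene lockout_cap 0.77 [351. 201. 378. 233.] [0.543 0.105 0.005] [0.59  0.147 0.067] [ 35.  58. 106.]
scene lockout_cap 0.73 [339. 160. 361. 191.] [0.452 0.187 0.007] [0.498 0.227 0.067] [101.  67.  47.]
scene lockout_cap 0.67 [376. 142. 399. 171.] [0.503 0.295 0.002] [0.551 0.341 0.066] [ 49.  82. 150.]
scene lockout_cap 0.58 [376. 173. 396. 202.] [0.545 0.202 0.003] [0.594 0.242 0.067] [174. 170. 171.]
side wash_bottle 0.7 [334.  99. 361. 158.] [0.68  0.166 0.011] [0.722 0.202 0.146] [178. 164. 155.]
side release_tin 0.61 [191. 100. 224. 141.] [0.437 0.402 0.004] [0.494 0.458 0.07 ] [163. 158. 158.]
side fire_brick 0.91 [266.  80. 332. 121.] [0.632 0.31  0.004] [0.738 0.438 0.05 ] [186. 116.  83.]
side lockout_cap 0.9 [276. 140. 298. 177.] [0.538 0.202 0.003] [0.583 0.242 0.065] [188
[... 599 characters left out ...]
.069] [ 92. 152. 240.]
wrist lockout_cap 0.7 [196. 191. 260. 257.] [0.45  0.194 0.01 ] [0.498 0.242 0.069] [130.  82.  55.]
wrist lockout_cap 0.59 [297. 173. 356. 241.] [0.545 0.21  0.025] [0.589 0.256 0.069] [236. 236. 237.]
wrist lockout_cap 0.58 [294. 268. 349. 333.] [0.541 0.119 0.008] [0.587 0.161 0.069] [ 34.  54. 110.]
[0.56449253 0.22607976 0.20321705] [ 7.07057701e-01  7.07155858e-01  1.90776192e-05 -2.50997160e-09]
2181 [0.54011242 0.2034364  0.03601395] [0.59513666 0.25819533 0.04395722] ((567.6061401367188, 230.68260192871094), 27.89458656311035)
507 [0.55747475 0.22002545 0.06446199] [0.57769378 0.24126687 0.07021839] ((567.5523071289062, 230.55384826660156), 10.839835166931152)
```

View pics/wrist2.png

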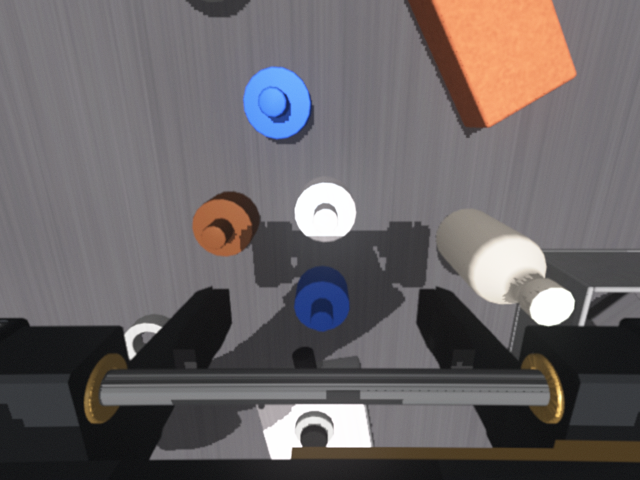

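View pics/scene2.png

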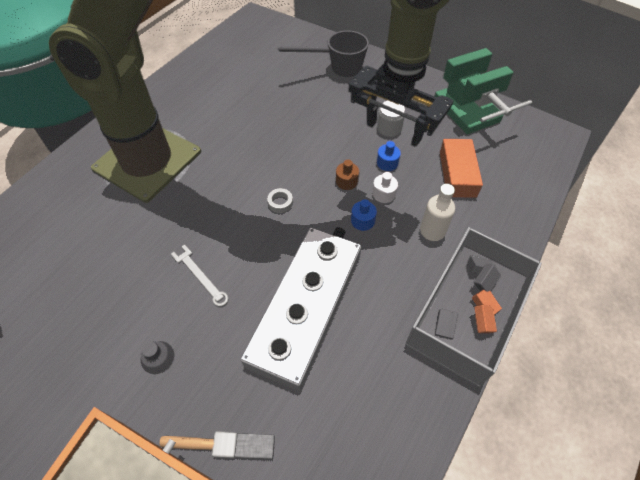

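At wrist (325,208) is the bare cap, standing between the dark blue cap (322,298), the brown one (222,225) and the other blue one (277,103). The bottle at (0.71, 0.19) clears the gripper body by about 19 mm. I'll descend with the jaws part-open.

Call:
{"op": "send_rows", "data": {"series": [{"grip":0.6,"dx":3,"dy":2,"dz":20,"turn":0},{"grip":0.6,"dx":0,"dy":0,"dz":35,"turn":0},{"grip":0.6,"dx":0,"dy":0,"dz":35,"turn":0},{"grip":0.6,"dx":0,"dy":0,"dz":30,"turn":0},{"grip":0.6,"dx":0,"dy":0,"dz":0,"turn":0},{"grip":0.6,"dx":0,"dy":0,"dz":0,"turn":0},{"grip":0.6,"dx":0,"dy":0,"dz":0,"turn":0}]}}

```text
clock: 15.0
tool_pos: [0.5678, 0.2297, 0.085]
eef_rot: [0.707, 0.707, 0.002, 0.001]
contact_force: [1.1, 0.2, 0.4]
opening: 0.602
```

Run:
```python
from h import *
s=snapshot('wrist');save(s,'w3');st=get_state();print(st['tool_pos'],st['eef_rot'],st['opening'])
V,U=np.mgrid[0:480,0:640]; W=world(s,U.ravel(),V.ravel()); W=W[(s['depth'].ravel()>0)]
q=W[(abs(W[:,0]-.565)<.035)&(abs(W[:,1]-.226)<.04)]
for lo,hi in((.036,.044),(.064,.073)):
    t=q[(q[:,2]>lo)&(q[:,2]<hi)]; print(len(t),t.min(0),t.max(0),cv2.minEnclosingCircle((t[:,:2]*1000).astype(np.float32)))
```

```text
[0.56784351 0.22969379 0.08519402] [7.07165966e-01 7.07045223e-01 1.73635597e-03 5.77958824e-04] 0.5973566087516702
4605 [0.54002462 0.20192809 0.03608681] [0.59523745 0.25855737 0.04398828] ((567.9124755859375, 230.08779907226562), 28.533344268798828)
1306 [0.55678178 0.21954864 0.06401405] [0.5783567  0.24118057 0.07022275] ((567.7286987304688, 230.31678771972656), 11.133549690246582)
```

View pics/w3.png

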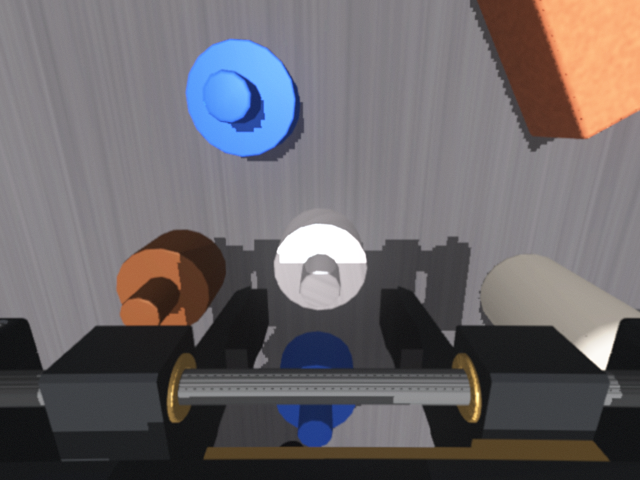

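The stem at (320,280) lies between the fingertips (267 and 385). I'll go down and grip.

Call:
{"op": "send_rows", "data": {"series": [{"grip":0.6,"dx":0,"dy":0,"dz":20,"turn":0},{"grip":0.6,"dx":0,"dy":0,"dz":15,"turn":0},{"grip":0.6,"dx":0,"dy":0,"dz":5,"turn":0},{"grip":0.6,"dx":0,"dy":0,"dz":0,"turn":0},{"grip":0.6,"dx":0,"dy":0,"dz":0,"turn":0}]}}

```text
clock: 15.55
tool_pos: [0.5668, 0.2292, 0.0437]
eef_rot: [0.707, 0.707, 0.0, 0.0]
contact_force: [-0.2, -0.0, -0.4]
opening: 0.604
```

Call:
{"op": "send_rows", "data": {"series": [{"grip":0,"dx":0,"dy":0,"dz":0,"turn":0},{"grip":0,"dx":0,"dy":0,"dz":0,"turn":0},{"grip":0,"dx":0,"dy":0,"dz":0,"turn":0},{"grip":0,"dx":0,"dy":0,"dz":0,"turn":0},{"grip":0,"dx":0,"dy":0,"dz":0,"turn":0},{"grip":0,"dx":0,"dy":0,"dz":0,"turn":0},{"grip":0,"dx":0,"dy":0,"dz":0,"turn":0}], "force": 25}}

```text
clock: 16.25
tool_pos: [0.5664, 0.229, 0.0433]
eef_rot: [0.707, 0.707, -0.0, -0.0]
contact_force: [-2.0, -0.1, 1.5]
opening: 0.241
```

Gripped at about 21 mm, which matches the 22 mm stem. Lifting.

Call:
{"op": "send_rows", "data": {"series": [{"grip":0,"dx":0,"dy":0,"dz":-10,"turn":0},{"grip":0,"dx":0,"dy":0,"dz":-30,"turn":0},{"grip":0,"dx":0,"dy":0,"dz":-40,"turn":0},{"grip":0,"dx":0,"dy":0,"dz":-40,"turn":0},{"grip":0,"dx":0,"dy":0,"dz":-20,"turn":0},{"grip":0,"dx":0,"dy":0,"dz":0,"turn":0},{"grip":0,"dx":0,"dy":0,"dz":0,"turn":0},{"grip":0,"dx":0,"dy":0,"dz":0,"turn":0}]}}

```text
clock: 17.05
tool_pos: [0.5654, 0.2283, 0.1815]
eef_rot: [0.707, 0.707, -0.002, -0.0]
contact_force: [-1.2, -0.7, -1.8]
opening: 0.243
```

Run:
```python
from h import *
s=snapshot('wrist');save(s,'w4');st=get_state();print(st['tool_pos'],st['eef_rot'],st['opening'],st['contact_force'])
np.savez('w4.npz',**s)
V,U=np.mgrid[0:480,0:640]; W=world(s,U.ravel(),V.ravel()); C=s['img'].reshape(-1,3)[s['depth'].ravel()>0].astype(int);W=W[(s['depth'].ravel()>0)]
p=st['tool_pos']; q=(abs(W[:,0]-p[0])<.04)&(abs(W[:,1]-p[1])<.04)&(W[:,2]>.1)
print(np.histogram(W[q][:,2],bins=np.arange(.12,.3,.004)))
```

```text
[0.56538382 0.22837217 0.18142029] [ 7.07067606e-01  7.07143679e-01 -1.71226853e-03 -5.34967029e-04] 0.24047818805286664 [ 0.36190637  0.41156616 -1.05249952]
(array([    0,     0,     0,     0,     8,   146,   170,   175,   198,
         198,   222,   234,   234,   276,  3521,   332,   425,   502,
         542,   576,   776,  2490,   534,   472,   471,   533,  1293,
         316,   247,   168,   161,   246,   702,  2146,  3063,  6954,
        4515, 16723,  4532,  1817,  7239,     6,     0,     0]), array([0.12 , 0.124, 0.128, 0.132, 0.136, 0.14 , 0.144, 0.148, 0.152,
       0.156, 0.16 , 0.164, 0.168, 0.172, 0.176, 0.18 , 0.184, 0.188,
       0.192, 0.196, 0.2  , 0.204, 0.208, 0.212, 0.216, 0.22 , 0.224,
       0.228, 0.232, 0.236, 0.24 , 0.244, 0.248, 0.252, 0.256, 0.26 ,
       0.264, 0.268, 0.272, 0.276, 0.28 , 0.284, 0.288, 0.292, 0.296]))
```

View pics/w4.png

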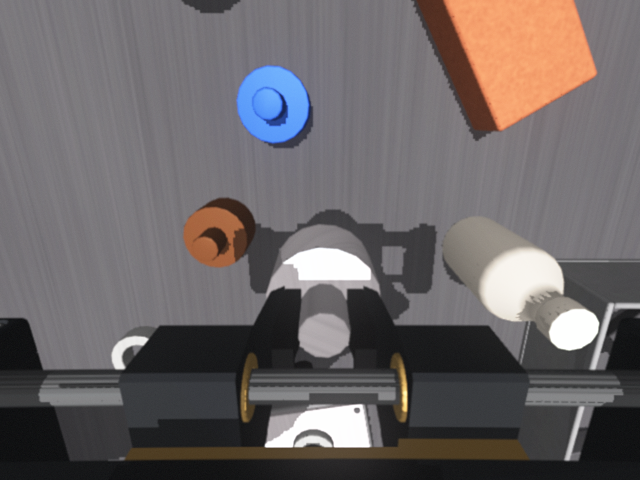

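```bash
cat > held.py <<'E'
from h import *
from scipy.optimize import least_squares
def held(s,p):
    d=s['depth'].ravel(); V,U=np.mgrid[0:480,0:640]; W=world(s,U.ravel(),V.ravel())
    near=(d>0)&(abs(W[:,0]-p[0])<.045)&(abs(W[:,1]-p[1])<.045)
    dark=s['img'].reshape(-1,3).max(1)
    # roof: cylinder outer boundary -> farthest point per angle sector on skirt top
    out={}
    for nm,zc,r in(('roof',p[2]-.003,28),('stem',p[2]+.025,11)):
        m=near&(abs(W[:,2]-zc)<.004)&(dark>60)&(abs(W[:,0]-p[0])<r/1000+.006)
        t=W[m][:,:2]*1000; 
        im=np.zeros((480,640),np.uint8); im.ravel()[m]=255
        h=np.median(W[m][:,2])
        # sector extremes about current guess
        c=p[:2]*1000
        for _ in range(5):
            a=np.arctan2(t[:,1]-c[1],t[:,0]-c[0]); rr=np.hypot(*(t-c).T); E=[]
            for k in np.arange(-np.pi,np.pi,np.pi/30):
                mm=(a>=k)&(a<k+np.pi/30)
                if mm.sum()>2:
                    E.append(t[mm][np.argmax(rr[mm])])
            E=np.array(E); E=E[np.hypot(*(E-c).T)>r-4]
            c=least_squares(lambda x:np.hypot(*(E-x).T)-r,c,loss='soft_l1').x
        res=np.hypot(*(E-c).T)-r
        out[nm]=(c.round(2),round(h,4),len(E),round(float(np.abs(res).mean()),2))
        cv2.imwrite(f'pics/m_{nm}.png',im)
    return out
E
python3 - <<'E'
from held import *
s=dict(np.load('w4.npz')); p=get_state()['tool_pos']
print(p,held(s,p))
E
```

```text
[0.56538382 0.22837217 0.18142029] {'roof': (array([566.98, 229.5 ]), np.float64(0.1788), 31, 0.22), 'stem': (array([567.52, 229.63]), np.float64(0.2068), 60, 0.42)}
```

The held cap is centred on the tool to within about 1 to 2 mm in the wrist camera, consistent with that camera's bias. Carrying it to key 4.

Call:
{"op": "send_rows", "data": {"series": [{"grip":0,"dx":-30,"dy":1.5,"dz":0,"turn":0},{"grip":0,"dx":-40,"dy":2.5,"dz":0,"turn":0},{"grip":0,"dx":-40,"dy":2.5,"dz":0,"turn":0},{"grip":0,"dx":-40,"dy":2.5,"dz":0,"turn":0},{"grip":0,"dx":-40,"dy":2.5,"dz":0,"turn":0},{"grip":0,"dx":-40,"dy":2.5,"dz":0,"turn":0},{"grip":0,"dx":-40,"dy":2.5,"dz":0,"turn":0},{"grip":0,"dx":-40,"dy":2.5,"dz":0,"turn":0},{"grip":0,"dx":-40,"dy":2.5,"dz":0,"turn":0},{"grip":0,"dx":-40,"dy":2.5,"dz":0,"turn":0},{"grip":0,"dx":-40,"dy":2.5,"dz":0,"turn":0},{"grip":0,"dx":-31,"dy":1,"dz":0,"turn":0},{"grip":0,"dx":0,"dy":0,"dz":0,"turn":0},{"grip":0,"dx":0,"dy":0,"dz":0,"turn":0},{"grip":0,"dx":0,"dy":0,"dz":0,"turn":0}]}}

```text
clock: 18.6
tool_pos: [0.5938, -0.23, 0.1823]
eef_rot: [0.706, 0.708, 0.0, -0.001]
contact_force: [0.3, -0.1, -2.0]
opening: 0.239
```

Call:
{"op": "send_rows", "data": {"series": [{"grip":0,"dx":0,"dy":0,"dz":25,"turn":0},{"grip":0,"dx":0,"dy":0,"dz":20,"turn":0},{"grip":0,"dx":0,"dy":0,"dz":5,"turn":0},{"grip":0,"dx":0,"dy":0,"dz":0,"turn":0},{"grip":0,"dx":0,"dy":0,"dz":0,"turn":0},{"grip":0,"dx":0,"dy":0,"dz":0,"turn":0}]}}

```text
clock: 19.2
tool_pos: [0.5949, -0.2318, 0.1344]
eef_rot: [0.707, 0.707, 0.001, 0.001]
contact_force: [-0.2, -0.3, -1.8]
opening: 0.237
```

Run:
```python
from held import *
s=snapshot('wrist');save(s,'w5');p=get_state()['tool_pos'];print(p,held(s,p))
for n in ['scene','side']:
    s=snapshot(n);p=get_state()['tool_pos'];print(n,p)
    try: print(held(s,p))
    except Exception as e: print(e)
    np.savez(n+'5.npz',**s)
    c=proj(s,p).astype(int); print(c); a=s['img'][max(c[1]-60,0):c[1]+60,c[0]-80:c[0]+80,::-1]
    cv2.imwrite(f'pics/{n}5.png',cv2.resize(a,None,fx=4,fy=4,interpolation=cv2.INTER_CUBIC))
```

```text
[ 0.59479401 -0.2319637   0.1343434 ] {'roof': (array([ 596.57, -230.62]), np.float64(0.1317), 30, 0.2), 'stem': (array([ 596.76, -230.37]), np.float64(0.1597), 60, 0.39)}
scene [ 0.59465836 -0.23205188  0.13422656]
operands could not be broadcast together with shapes (0,) (2,) 
[276 331]
side [ 0.5944734  -0.23212008  0.13403922]
operands could not be broadcast together with shapes (0,) (2,) 
[442 262]
```

View pics/scene5.png

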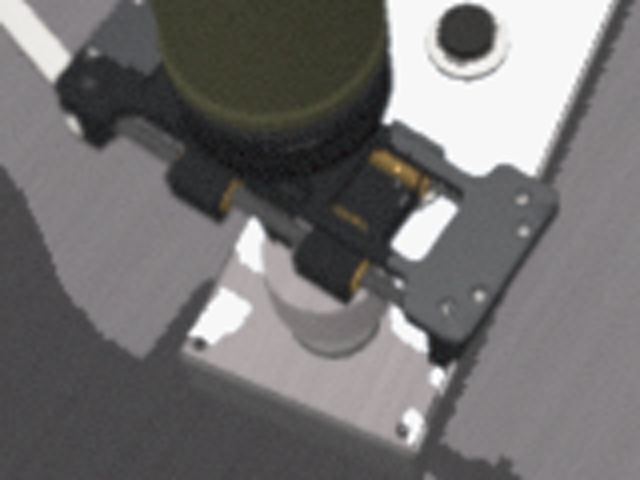

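View pics/side5.png

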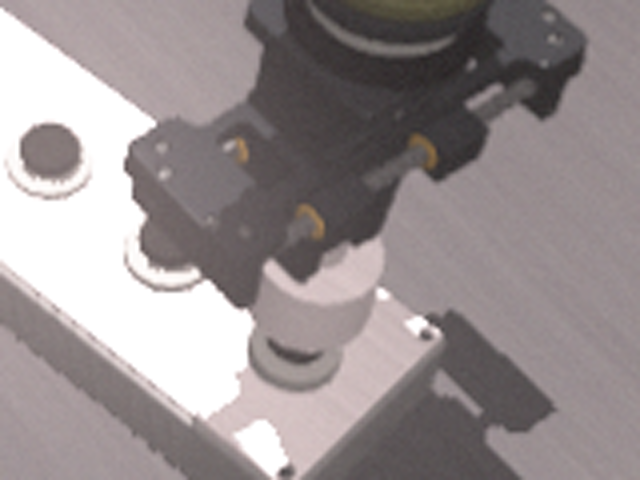

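View pics/w5.png

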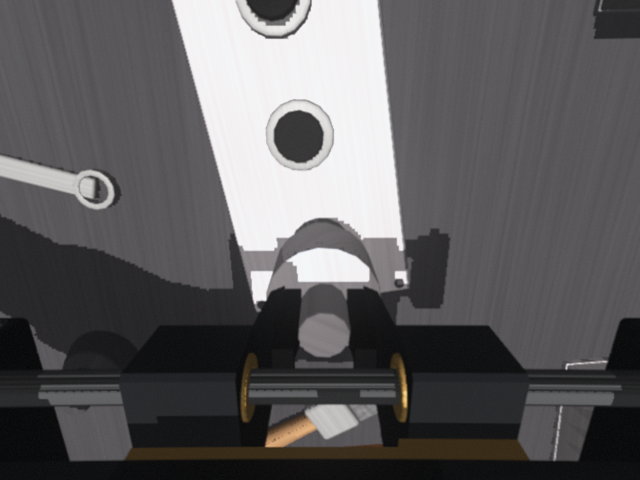

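Run:
```python
from held import *
p=np.array([.5945,-.2321,.134])
for n in ['scene5','side5']:
    s=dict(np.load(n+'.npz')); d=s['depth'].ravel(); V,U=np.mgrid[0:480,0:640]; W=world(s,U.ravel(),V.ravel())
    m=(d>0)&(abs(W[:,0]-p[0])<.034)&(abs(W[:,1]-p[1])<.034)&(W[:,2]>p[2]-.040)&(W[:,2]<p[2]-.010)
    t=W[m][:,:2]*1000; c=p[:2]*1000
    f=least_squares(lambda x:np.hypot(*(t-x).T)-28,c,loss='soft_l1');print(n,m.sum(),f.x.round(2),np.abs(f.fun).mean())
s=snapshot('wrist');q=get_state()['tool_pos'];print(q,held(s,q))
V,U=np.mgrid[0:480,0:640]; W=world(s,U.ravel(),V.ravel()); d=s['depth'].ravel()
for k,c in ((3,(.582,-.157)),):
  for lo,hi,r in((.055,.064,21.5),(.066,.074,15)):
    t=W[(d>0)&(abs(W[:,0]-c[0])<.03)&(abs(W[:,1]-c[1])<.03)&(W[:,2]>lo)&(W[:,2]<hi)]; print(len(t),cv2.minEnclosingCircle((t[:,:2]*1000).astype(np.float32)),np.median(t[:,2]))
s=dict(np.load('wk4.npz'));W=world(s,U.ravel(),V.ravel()); d=s['depth'].ravel()
for k,c in ((2,(.569,-.083)),(3,(.582,-.157)),(4,(.5947,-.2314))):
  for lo,hi,r in((.055,.064,21.5),(.066,.074,15)):
    t=W[(d>0)&(abs(W[:,0]-c[0])<.03)&(abs(W[:,1]-c[1])<.03)&(W[:,2]>lo)&(W[:,2]<hi)]; print(k,len(t),cv2.minEnclosingCircle((t[:,:2]*1000).astype(np.float32)),np.median(t[:,2]))
```

```text
scene5 162 [ 594.9  -231.99] 0.29861140717611157
side5 282 [ 593.84 -231.03] 0.6974237553264111
[ 0.59435188 -0.23209983  0.13386987] {'roof': (array([ 596.09, -230.88]), np.float64(0.1313), 30, 0.21), 'stem': (array([ 596.35, -230.66]), np.float64(0.1593), 60, 0.41)}
1748 ((581.9322509765625, -156.98863220214844), 21.309261322021484) 0.057868310379021654
2051 ((581.8313598632812, -156.9248809814453), 14.947822570800781) 0.06994282932248552
2 1068 ((569.0780639648438, -82.63896179199219), 20.96319580078125) 0.05651898930410704
2 1450 ((569.1801147460938, -82.55368041992188), 14.743793487548828) 0.06861204316264935
3 1080 ((581.827880859375, -156.8524169921875), 21.341703414916992) 0.05779660507126805
3 1192 ((581.7828369140625, -156.8749542236328), 14.824239730834961) 0.06988796214857529
4 868 ((594.741455078125, -231.46226501464844), 21.40952491760254) 0.06003706766698139
4 970 ((594.65283203125, -231.3789520263672), 14.870296478271484) 0.07205017817223025
```

Shifts by camera (x, y): wrist (-1.5, -0.6), scene (-0.4, -1.4), side (-2.5, -2.8) mm. They agree roughly, so I'll apply (-1.5, -1.1) and descend to just above the bezel rim.

Call:
{"op": "send_rows", "data": {"series": [{"grip":0,"dx":-1.1,"dy":-1.5,"dz":5,"turn":0},{"grip":0,"dx":0,"dy":0,"dz":10,"turn":0},{"grip":0,"dx":0,"dy":0,"dz":8,"turn":0},{"grip":0,"dx":0,"dy":0,"dz":2,"turn":0},{"grip":0,"dx":0,"dy":0,"dz":0,"turn":0},{"grip":0,"dx":0,"dy":0,"dz":0,"turn":0},{"grip":0,"dx":0,"dy":0,"dz":0,"turn":0},{"grip":0,"dx":0,"dy":0,"dz":0,"turn":0}]}}

```text
clock: 20.2
tool_pos: [0.5928, -0.2331, 0.1086]
eef_rot: [0.707, 0.707, 0.0, 0.0]
contact_force: [0.5, -0.5, -1.1]
opening: 0.242
```

Call:
{"op": "send_rows", "data": {"series": [{"grip":0,"dx":0,"dy":0,"dz":2,"turn":0},{"grip":0,"dx":0,"dy":0,"dz":2,"turn":0},{"grip":0,"dx":0,"dy":0,"dz":0,"turn":0}]}}

```text
clock: 20.5
tool_pos: [0.5923, -0.233, 0.1039]
eef_rot: [0.707, 0.707, -0.0, -0.0]
contact_force: [0.2, -0.4, -2.0]
opening: 0.24
```

Call:
{"op": "send_rows", "data": {"series": [{"grip":0,"dx":0,"dy":0,"dz":1,"turn":0},{"grip":0,"dx":0,"dy":0,"dz":1,"turn":0},{"grip":0,"dx":0,"dy":0,"dz":0,"turn":0}]}}

```text
clock: 20.8
tool_pos: [0.5925, -0.2331, 0.1021]
eef_rot: [0.707, 0.707, -0.0, -0.0]
contact_force: [-0.2, 0.9, -1.1]
opening: 0.241
```

Call:
{"op": "send_rows", "data": {"series": [{"grip":0,"dx":0,"dy":0,"dz":1,"turn":0},{"grip":0,"dx":0,"dy":0,"dz":1,"turn":0},{"grip":0,"dx":0,"dy":0,"dz":0,"turn":0}]}}

```text
clock: 21.1
tool_pos: [0.5924, -0.233, 0.1001]
eef_rot: [0.707, 0.707, -0.0, -0.0]
contact_force: [0.3, -0.6, -2.1]
opening: 0.242
```

The rim is already below the bezel top with no contact force. I'll carry on down to the plate.

Call:
{"op": "send_rows", "data": {"series": [{"grip":0,"dx":0,"dy":0,"dz":2,"turn":0},{"grip":0,"dx":0,"dy":0,"dz":2,"turn":0},{"grip":0,"dx":0,"dy":0,"dz":1,"turn":0},{"grip":0,"dx":0,"dy":0,"dz":0,"turn":0}]}}

```text
clock: 21.5
tool_pos: [0.5924, -0.233, 0.095]
eef_rot: [0.707, 0.707, -0.0, -0.0]
contact_force: [-0.5, -0.4, -1.3]
opening: 0.24
```

Call:
{"op": "send_rows", "data": {"series": [{"grip":0,"dx":0,"dy":0,"dz":1,"turn":0},{"grip":0,"dx":0,"dy":0,"dz":0,"turn":0}]}}

```text
clock: 21.7
tool_pos: [0.5925, -0.2331, 0.0941]
eef_rot: [0.707, 0.707, 0.0, -0.0]
contact_force: [1.2, 0.3, -1.5]
opening: 0.241
```

Call:
{"op": "send_rows", "data": {"series": [{"grip":0,"dx":0,"dy":0,"dz":1,"turn":0},{"grip":0,"dx":0,"dy":0,"dz":0,"turn":0}]}}

```text
clock: 21.9
tool_pos: [0.5927, -0.2331, 0.0934]
eef_rot: [0.707, 0.707, 0.0, 0.0]
contact_force: [-0.6, -1.1, -0.3]
opening: 0.241
```

Call:
{"op": "send_rows", "data": {"series": [{"grip":0,"dx":0,"dy":0,"dz":0.7,"turn":0},{"grip":0,"dx":0,"dy":0,"dz":0,"turn":0}]}}

```text
clock: 22.1
tool_pos: [0.5926, -0.2332, 0.0933]
eef_rot: [0.707, 0.707, -0.0, 0.0]
contact_force: [-2.4, 0.5, 4.2]
opening: 0.238
```

Call:
{"op": "send_rows", "data": {"series": [{"grip":0.5,"dx":0,"dy":0,"dz":0,"turn":0},{"grip":0.5,"dx":0,"dy":0,"dz":0,"turn":0},{"grip":0.5,"dx":0,"dy":0,"dz":0,"turn":0},{"grip":0.5,"dx":0,"dy":0,"dz":0,"turn":0}]}}

```text
clock: 22.5
tool_pos: [0.5926, -0.2331, 0.0924]
eef_rot: [0.707, 0.707, 0.0, 0.0]
contact_force: [0.1, -1.0, 0.3]
opening: 0.5
```

The cap met the plate at 4 N and has been released. I'll back off straight up and look.

Call:
{"op": "send_rows", "data": {"series": [{"grip":0.5,"dx":0,"dy":0,"dz":-15,"turn":0},{"grip":0.5,"dx":0,"dy":0,"dz":-30,"turn":0},{"grip":0.5,"dx":0,"dy":0,"dz":-40,"turn":0},{"grip":0.5,"dx":0,"dy":0,"dz":-40,"turn":0},{"grip":0.5,"dx":40,"dy":0,"dz":0,"turn":0},{"grip":0.5,"dx":40,"dy":0,"dz":0,"turn":0},{"grip":0.5,"dx":40,"dy":0,"dz":0,"turn":0},{"grip":0.5,"dx":0,"dy":0,"dz":0,"turn":0},{"grip":0.5,"dx":0,"dy":0,"dz":0,"turn":0},{"grip":0.5,"dx":0,"dy":0,"dz":0,"turn":0}]}}

```text
clock: 23.5
tool_pos: [0.5925, -0.1149, 0.2181]
eef_rot: [0.708, 0.706, -0.0, 0.001]
contact_force: [-0.2, 0.1, 0.8]
opening: 0.498
```

Run:
```python
from h import *
from scipy.optimize import least_squares
V,U=np.mgrid[0:480,0:640]
for n in ['scene','side','wrist']:
    s=snapshot(n);save(s,n+'6'); W=world(s,U.ravel(),V.ravel()); W=W[s['depth'].ravel()>0]
    q=W[(abs(W[:,0]-.593)<.04)&(abs(W[:,1]+.233)<.04)]
    for lo,hi in((.086,.094),(.113,.122)):
        t=q[(q[:,2]>lo)&(q[:,2]<hi)]
        if len(t)>20:
            u=t[abs(t[:,2]-np.median(t[:,2]))<.0025]; A=np.c_[u[:,:2],np.ones(len(u))]; g=np.linalg.lstsq(A,u[:,2],rcond=None)[0]
            print(n,len(t),cv2.minEnclosingCircle((t[:,:2]*1000).astype(np.float32)),np.median(t[:,2]).round(4),g[:2].round(3))
    t=q[(q[:,2]>.056)&(q[:,2]<.084)]
    t=t[:,:2]*1000
    if len(t)>20:
        f=least_squares(lambda x:np.hypot(*(t-x).T)-28,[593,-233],loss='soft_l1');print('skirt',f.x.round(1))
    for r in regions_of(s,'key_a')[:4]:
        v,u=np.nonzero(r['pixels']); w=world(s,u,v); print('key',round(r['score'],2),np.round(np.median(w,0),4))
    c=proj(s,np.array([.585,-.15,.06])).astype(int);y=max(c[1]-110,0);x=max(c[0]-130,0);a=s['img'][y:y+200,x:x+260,::-1]; cv2.imwrite(f'pics/{n}6c.png',cv2.resize(a,None,fx=3,fy=3,interpolation=cv2.INTER_CUBIC))
print(get_state()['contact_force'],get_state()['tool_pos'])
```

```text
scene 569 ((593.00048828125, -234.06658935546875), 28.46196174621582) 0.0894 [-0.001 -0.01 ]
scene 116 ((593.031494140625, -233.72860717773438), 10.985711097717285) 0.1169 [-0.014 -0.004]
skirt [ 592.6 -233.2]
key 0.75 [ 0.5826 -0.1595  0.0686]
key 0.49 [ 0.5694 -0.0858  0.067 ]
side 455 ((590.5648193359375, -232.34442138671875), 28.532718658447266) 0.0888 [-0.008  0.005]
side 104 ((590.440673828125, -233.70654296875), 11.682684898376465) 0.1163 [-0.003  0.018]
skirt [ 591.6 -232.1]
key 0.68 [ 0.5771 -0.1592  0.0675]
key 0.49 [ 0.5514 -0.0107  0.0687]
key 0.47 [ 0.5642 -0.0851  0.0657]
wrist 1752 ((594.0384521484375, -231.89389038085938), 28.063976287841797) 0.0907 [-0.001 -0.004]
wrist 228 ((594.2902221679688, -228.9715118408203), 10.343732833862305) 0.1179 [-0.004 -0.116]
skirt [ 593.9 -232.9]
key 0.86 [ 0.5566 -0.0079  0.0715]
key 0.69 [ 0.5692 -0.0809  0.0685]
key 0.59 [ 0.5825 -0.155   0.0697]
[ 0.86256943 -0.4360692   0.39111095] [ 0.59240703 -0.11402358  0.21745613]
```

View pics/side6c.png

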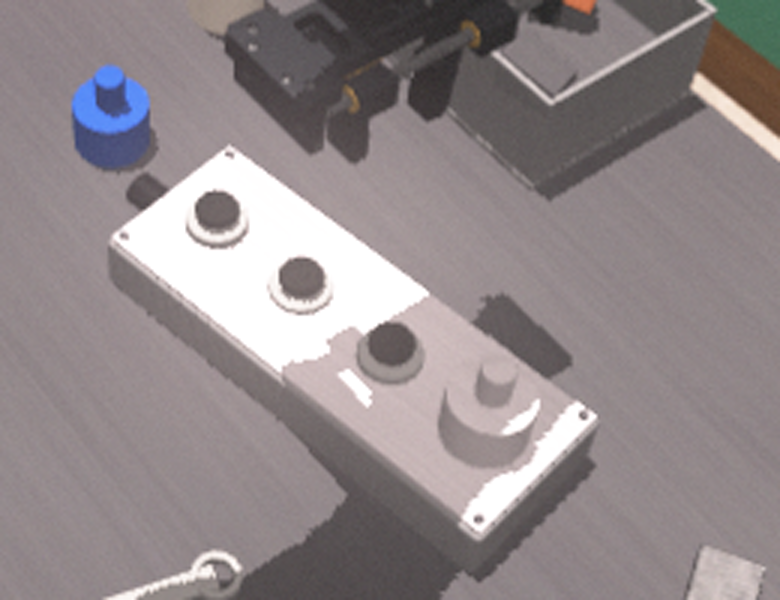

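View pics/scene6.png

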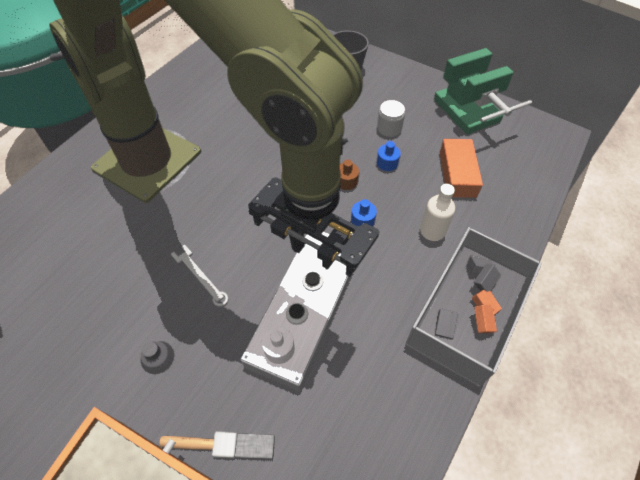

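The cap sits flat over key 4. Its roof is at 0.089 to 0.091 m, which puts the rim on the plate, tilt is about 0.01, and it's within about 1.5 mm of the key in each camera. Keys 1 to 3 are up and the bystanders haven't moved. Handing in.

```bash
python3 -c "
from plant import *
print(finish_job())"
```

```text
the job is handed in; nothing more can be done
None
```

The stiff key is key 4, the last of the row towards the box's −y end. The lock-out cap now sits over it, released, and the job is handed in; it gave no verdict.

- **Finding the stiff key:** I pressed all four keys through their click with the gripper shut. Keys 1 to 3 peaked at about 4 N. Key 4 peaked at just over 8 N. I pressed it to its stop at 9 N, before touching the cap. No reading went above 9 N.
- **Placing the cap:** I gripped the bare-aluminium cap by its stem, lowered it over key 4 without hitting the bezel, let go, and backed off straight up.
- **Last checks:**
  - The cap roof measured 89–91 mm above the bench, so its rim is on the plate.
  - Its roof tilt is about 0.01 rad.
  - It is centred within about 1.5 mm of the key in each camera.
  - Keys 1 to 3 looked up. Key 4 is hidden under the cap, so I couldn't check it directly.
  - The bystanders in view looked unmoved; I checked this by eye only.
- **Disagreements:** The three cameras differed by 2–4 mm in absolute position, so I compared cap and key within the same camera. One slope fit on the stem top in the wrist view came out at 0.116. I set it aside because the view was partial and the roof fits in all three cameras were flat.

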